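Close the leaf mould on its dowels and hold it shut

TASK

Close the leaf mould: pick up its loose yellow half, lower it onto the two dowels of the blue half that is fixed to the table (red stripe over red stripe, big hole on the big dowel) and press it down against the sprung pad until you feel it stop, fully home with no gap between the halves. Finish while still pressing: keep the halves held firmly shut with the gripper, do not let go. Leave the other things on the table where they are.

Things in the scene. Friction and masses are not known exactly. Their poses are not given: they have to be found in the camera images.
- leaf_top: loose upper half of the leaf mould, about 0.3 kg, lying flat: yellow plate 130 (x) x 90 (y) x 20 mm thick with two round through holes and a pale wooden bar handle on top. Origin at the centre of its flat underside, x along the length towards the big hole and red stripe, z up. The handle is 64 mm along x, 24 mm wide along y, centred, from 20 to 56 mm above the underside
- top_grip (a point): point inside the handle of the yellow half, on its centre line, 43 mm above the underside: a good height for the TCP, gripping across the handle's 24 mm width (fingers closing along the yellow half's y)
- hole_big (a point): lower mouth (underside) of the yellow half's big hole, diameter 19 mm, 46 mm from its centre along +x, beside the red stripe
- hole_small (a point): lower mouth (underside) of the small hole, diameter 13 mm, 46 mm from its centre along -x
- leaf_bottom: lower half of the mould, fixed to the table: blue block 130 (x) x 90 (y) x 24 mm with two upright steel dowels and between them a white sprung pad with a green leaf. Origin at the centre of its underside, x along the length towards the big dowel and red stripe, z up. Its face is 24 mm up: closed, the yellow half's origin is 24 mm straight above this one, with the same yaw
- dowel_big (a point): centre of the top of the big dowel: diameter 16 mm, 24 mm tall above the blue face, its last 7 mm tapered to 10 mm; 46 mm from the centre along +x
- dowel_small (a point): centre of the top of the small dowel: diameter 10 mm, 24 mm tall, its last 7 mm tapered to 4 mm; 46 mm from the centre along -x
- eject_pad (a joint): how far the white pad (56 x 60 mm) is pushed down, m: 0 = up, 6 mm proud of the blue face; 0.006 = flush, halves closed. Its spring pushes up with 4 N at 0 and 10 N at 0.006, more than the yellow half's weight, and opens the halves when they are let go. At the stop, face meets face and the force rises steeply
- flower_top: a half of another mould, not wanted: round magenta plate of 100 mm diameter, 20 mm thick, with a white bar handle of the same size as the yellow half's; origin at the centre of its underside
- tape: roll of yellow tape lying flat, 64 mm diameter, 24 mm high; origin at the centre of its underside
- scissors: scissors with orange handles lying flat, about 150 mm long; origin near the pivot, on the table
- drink: closed drink bottle, 66 mm diameter, 200 mm tall, standing; origin at the centre of its underside
- glue: magenta glue stick standing upright, 28 mm diameter, 85 mm tall; origin at the centre of its underside
Not all that is in view belongs to the job. What is shaped like the leaf_bottom but turquoise is not meant.

How it is judged:
By the outcome, as a careful person would: the job done as asked, in the order asked, and still so for the second after the job is handed in, while the arm keeps its last pose, push and grip.
It also fails if it takes over 45 s, if anything falls off the work surface, if the arm or the gripper's body presses on something with over 40 N, if the wrist force passes 120 N, or if a joint passes its speed limit or range.

ROBOT

A 7-joint arm with a two-finger parallel gripper is mounted at the origin on the work surface. World frame = base frame: x ahead of the robot, y to its left, z up, the work surface at z = 0. Lengths are in m, angles in rad, forces in N, time in s.
With the tool pointing down it reaches from about 0.4 to 0.875 m from the base axis. Payload 19.3 kg.
Tool frame: the origin (TCP) lies between the finger pads, 19 mm behind the fingertips; this is the grasp point; z points along the fingers, y is the line along which they close (so a half turn about z gives the same grasp; the last joint's range is limited). The gripper opens to 85 mm and grips with 20 to 120 N. Pads are 22 mm wide; open, the fingers measure 114 mm over their backs; the gripper's body (76 mm by 85 mm) begins 54 mm behind the grasp point. The pads swing forward as they close: fully open they stand 13 mm farther back than shut.
Start: joints at [1.237, 0.521, -0.036, 1.599, 0.021, 1.021, -0.113], TCP at [0.163, -0.603, 0.25] pointing down, gripper open.
Joint ranges: [-2.91, 2.91], [-0.3, 2.13], [-1.5, 1.42], [0.17, 2.43], [-1.26, 4.41], [0.16, 1.93], [-2.52, 2.52]. Speed limits (rad/s): [1.89, 1.89, 2.39, 2.39, 3.01, 3.01, 3.01].

INTERFACE

Orientations are given as [roll, pitch, yaw] about the fixed x, y, z axes, in that order (R = Rz(yaw) Ry(pitch) Rx(roll)).
In Python, from workcell import bot, vision gives the robot as it stands.
- The arm moves only by the shell command python3 -m creep 'ROWS' [FORCE]. ROWS is JSON, a list that holds one entry, the list of rows, each a list of 7 numbers: the opening, from -1 (shut) to 1 (fully open), then the shift along the tool's x, y, z in cm, then the turn, a rotation vector about the tool's x, y, z in rad. In form: [[[grip, tx, ty, tz, rx, ry, rz], ...]]. A call has 1 to 12 rows; each row shifts and turns the commanded pose from where the row before left it, along the tool's axes as they then stand; what a row does not reach is not made up. A row lasts 1/8 s, in which the tool goes at most 62.5 mm and 10.7 degrees, less where a joint would pass 70% of its speed; a pose out of reach is approached as far as the arm can. A call with a gripper value outside its range is refused whole. The fingers move at their own pace and stop on an object; FORCE is the grip in N (left out, the last holds). Time passes only in rows, so rows that do not move let the fingers close. It gives the time, the measured TCP pose, the force, the opening and the grip force at its end, in the units of the state.
- bot.observe(): the state, without advancing time (a new reading comes with each control period).
- vision.grab_frame(name): name is "side" or "top"; returns a dict with "image" (480x640x3 uint8, blue, green, red), "depth" (480x640 float32, m along the optical axis (not along the pixel's ray), 0 where there is no reading), "fovy" (degrees; the focal length in pixels is half the picture's height over the tangent of half this angle, whatever the lens; pixels are square), "cx", "cy" (the principal point, pixels), "cam_to_world" (4x4, takes a point from camera to world coordinates). Camera axes: x right, y down, z forward; pixel columns grow to the right and rows downward; lengths in m; the calibration is good to about 2 mm. A picture is of the moment at which its call begins.
- bot.job_done(): hands the job in; it is judged then, once.
The state is a dict: "clock": time; "qpos": joint angles; "qd": joint speeds; "joint_efforts": joint torques, N m; "position": TCP position; "tool_rot": TCP orientation; "force": force on the tool from outside, world axes, zero at the start; "moment": the same for the moment, N m; "grip_width": finger opening in m; "finger_force": force on a finger pad.
Only numpy, scipy, OpenCV 4.12 (cv2) and the standard library are available. Lean on these libraries where they do the work, as an engineer would, in place of code of your own. Each camera call takes 0.05 s, during which the arm holds its last target. There are 200 camera calls.

## Working session

There is one attempt and no reset: what is moved stays moved. The work goes in short steps, Python scripts to look and compute and a shell command to move; the robot and the scene stay as the last step left them, time stands still between calls to the robot, and variables do not carry over. Pictures are saved under pics/ and viewed, at most 10 in all, crops included, and the job is handed in when it is done.

```bash
mkdir -p pics; ls; python3 - <<'E'
from workcell import bot, vision
import cv2,pickle
s=bot.observe();print({k:s[k] for k in("clock","position","tool_rot","force","grip_width")})
F={}
for n in("top","side"):
    f=vision.grab_frame(n);F[n]=f;cv2.imwrite(f"pics/{n}0.png",f["image"]);print(n,f["fovy"],f["cx"],f["cy"],f["cam_to_world"])
pickle.dump(F,open("f0.pkl","wb"))
E
```

```text
pics
{'clock': 0.0, 'position': array([ 0.16282973, -0.60308139,  0.24939699]), 'tool_rot': array([-3.14039508e+00,  1.12684909e-04,  2.63763978e-01]), 'force': array([ 0.19295418,  0.65822487, -0.29811248]), 'grip_width': 0.08560434555800181}
top 48.16207182166486 316.5566763320705 241.00092127707882 [[-0.00587258 -0.98536295  0.17036831  0.37099045]
 [-0.99995857  0.00460156 -0.00785436 -0.03899235]
 [ 0.00695544 -0.17040738 -0.98534915  1.20391028]
 [ 0.          0.          0.          1.        ]]
side 49.71205887757066 322.7778671713658 246.46381272646664 [[-0.89736486 -0.20665168  0.38991203  0.13857815]
 [-0.44052806  0.47138108 -0.76402546  0.81125504]
 [-0.02591001 -0.85737679 -0.51403668  0.64045601]
 [ 0.          0.          0.          1.        ]]
```

View pics/top0.png

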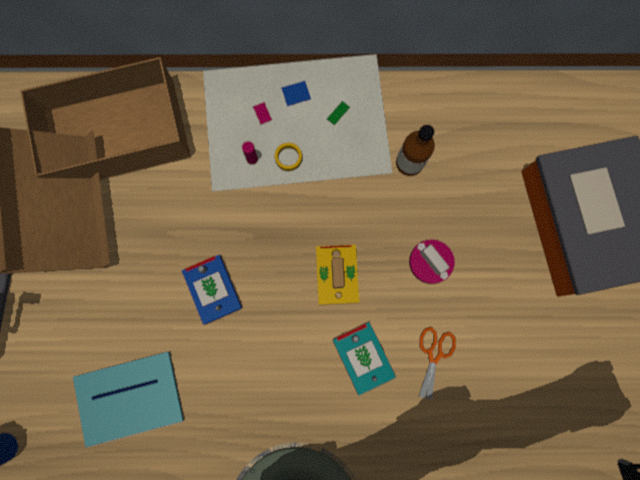

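View pics/side0.png

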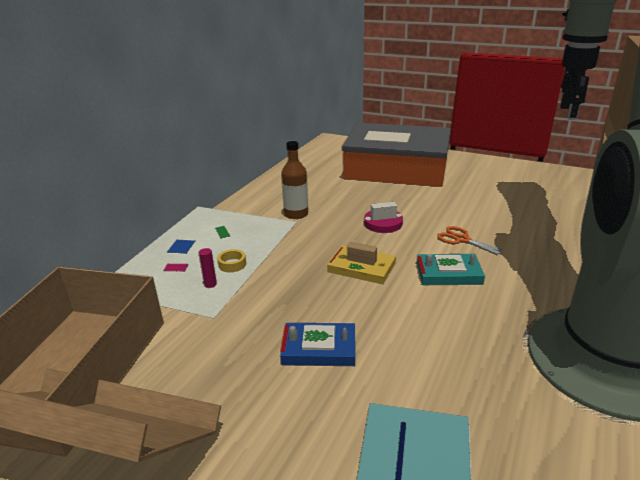

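The top view shows two yellow things: the plate with the wooden handle at (338,274) and the tape roll at (288,156). The plate is leaf_top, with its stripe at (336,246). There are two dowelled blocks. The blue one at (212,289), stripe at (200,264), is leaf_bottom. The turquoise one at (364,357) is the decoy. I'll measure these and confirm them in a crop.

```bash
cat > h.py <<'E'
import numpy as np,cv2
def ray(f,uv,z):
    uv=np.atleast_2d(np.asarray(uv,float)); fl=240/np.tan(np.radians(f["fovy"])/2)
    d=np.c_[(uv[:,0]-f["cx"])/fl,(uv[:,1]-f["cy"])/fl,np.ones(len(uv))]
    T=f["cam_to_world"]; w=d@T[:3,:3].T; o=T[:3,3]
    return o+w*((z-o[2])/w[:,2])[:,None]
def cloud(f):
    v,u=np.mgrid[:480,:640]; fl=240/np.tan(np.radians(f["fovy"])/2); D=f["depth"]
    P=np.stack([(u-f["cx"])/fl*D,(v-f["cy"])/fl*D,D],-1); T=f["cam_to_world"]
    return P@T[:3,:3].T+T[:3,3]
def blob(m,box):
    k=np.zeros_like(m); x,y,w,h=box; k[y:y+h,x:x+w]=m[y:y+h,x:x+w]
    n,l,s,c=cv2.connectedComponentsWithStats(k); return l==1+np.argmax(s[1:,4])
def rect(P):
    (c,wh,a)=cv2.minAreaRect((P[:,:2]*1000).astype(np.float32)); 
    if wh[0]<wh[1]: wh=wh[::-1]; a+=90
    return np.round(c,1),np.round(wh,1),round((a+90)%180-90,2)
E
python3 - <<'E'
import pickle,cv2,numpy as np
from h import *
F=pickle.load(open("f0.pkl","rb"))
B={"top":{"y":(300,235,75,80),"b":(170,245,85,90)},"side":{"y":(315,230,95,60),"b":(270,310,100,65)}}
for n,f in F.items():
    H=cv2.cvtColor(f["image"],cv2.COLOR_BGR2HSV); C=cloud(f)
    for k,lo,hi,z in(("y",(20,130,80),(35,255,255),.02),("b",(105,150,50),(125,255,255),.024)):
        m=blob(cv2.inRange(H,lo,hi),B[n][k]); x,y,w,h=B[n][k]
        red=np.zeros((480,640),bool); red[y:y+h,x:x+w]=(cv2.inRange(H,(0,150,60),(8,255,255))|cv2.inRange(H,(174,150,60),(180,255,255)))[y:y+h,x:x+w]>0
        zz=C[...,2][m]; print(n,k,"z pct",np.percentile(zz,[5,25,50,75,95]).round(4))
        mm=(m|red)&(abs(C[...,2]-z)<.006)
        v,u=np.nonzero(mm); print("  outline",rect(ray(f,np.c_[u,v],z)), "red",ray(f,np.argwhere(red)[:,::-1],z).mean(0).round(4))
        if k=="b":
            wm=blob(cv2.inRange(H,(0,0,130),(180,60,255)),B[n][k]); c=cv2.convexHull(np.argwhere(wm)[:,::-1].astype(np.int32))[:,0]
            print("  pad",rect(ray(f,c,.030)))
        else:
            wm=blob(cv2.inRange(H,(8,40,60),(19,170,255)),(x+15,y+5,w-30,h-20) if n=="top" else B[n][k]); zt=C[...,2][wm]; q=wm&(abs(C[...,2]-.056)<.008)
            print("  handle z",np.percentile(zt,[5,50,95]).round(4), rect(ray(f,np.argwhere(q)[:,::-1],.056)), q.sum())
t=F["top"]["image"];s=F["side"]["image"]
a=cv2.resize(t[235:335,170:400],None,fx=3.4,fy=3.4,interpolation=cv2.INTER_CUBIC)
b=cv2.resize(s[230:375,270:500],None,fx=1.72,fy=1.72);o=np.zeros((590,782,3),np.uint8);o[:340]=a;o[341:341+b.shape[0],:b.shape[1]]=b[:249]
cv2.imwrite("pics/crop1.png",o)
E
```

```text
top y z pct [0.0145 0.0184 0.02   0.0216 0.0244]
  outline (array([500.3, -93. ]), array([129.,  90.]), 2.38) red [ 0.5642 -0.0882  0.02  ]
  handle z [-0.0009  0.0554  0.0593] (array([500.7, -92.8]), array([62.6, 23.6]), -0.28) 321
top b z pct [0.02   0.0223 0.0239 0.0254 0.0279]
  outline (array([470.4, 183.6]), array([129.1,  87.8]), 23.44) red [0.5271 0.2094 0.024 ]
  pad (array([470. , 184.7]), array([59.6, 56.4]), -66.32)
side y z pct [0.0036 0.0131 0.0195 0.021  0.0225]
  outline (array([503.5, -88. ]), array([131.8, 101.2]), 2.39) red [ 0.5669 -0.0896  0.02  ]
  handle z [-0.0014  0.0009  0.0528] (array([502.2, -85.2]), array([65.9, 37.2]), 3.9) 247
side b z pct [0.0073 0.0188 0.0238 0.0249 0.0262]
  outline (array([471.1, 189.5]), array([128.6,  96. ]), 23.62) red [0.5289 0.2098 0.024 ]
  pad (array([472.7, 184.6]), array([59.2, 56.5]), -65.51)
```

View pics/crop1.png

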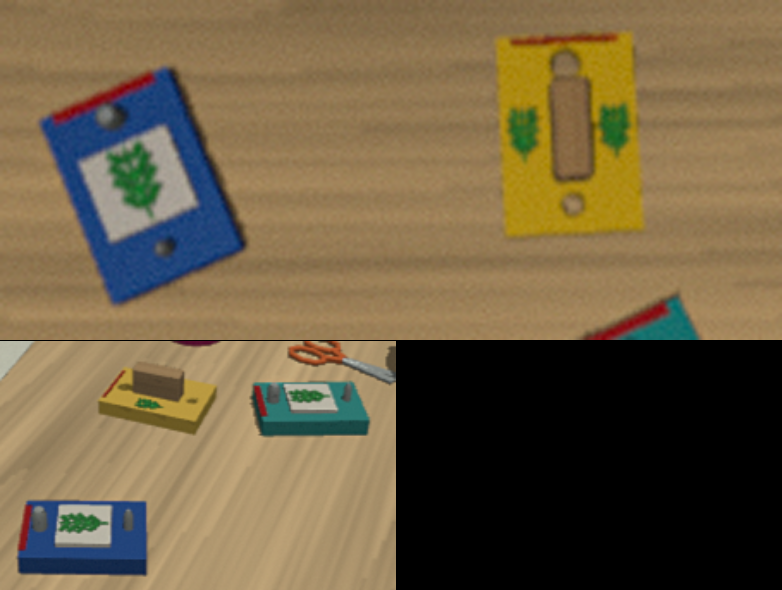

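The crop confirms the target. The yellow half has a wooden handle, a big hole near the stripe at crop (566,62) and a small hole at (572,204). The blue block has its big dowel at (110,115) beside the stripe and its small one at (165,247). I measure yellow at (0.500,-0.093) with yaw 2.4°, and blue at (0.470,0.184) with yaw 23.5°. Both outlines come out at 130 x 90, as described. I'll move above the handle now.

```bash
python3 -m creep '[[[1,4.17,-3.68,0,0,0,0],[1,4.17,-3.68,0,0,0,0],[1,4.17,-3.68,0,0,0,0],[1,4.17,-3.68,0,0,0,0],[1,4.17,-3.68,0,0,0,0],[1,4.17,-3.68,0,0,0,0],[1,4.17,-3.68,0,0,0,0],[1,4.17,-3.68,0,0,0,0],[1,4.17,-3.68,0,0,0,0],[1,4.17,-3.68,0,0,0,0],[1,4.17,-3.68,0,0,0,0],[1,0,0,0,0,0,0.11]]]' 40; python3 -m creep '[[[1,0,0,0,0,0,0.11],[1,0,0,5,0,0,0],[1,0,0,5,0,0,0],[1,0,0,0,0,0,0],[1,0,0,0,0,0,0]]]'
```

```text
clock: 1.6
position: [0.5018, -0.089, 0.2497]
tool_rot: [-3.14, -0.001, 0.158]
force: [-0.7, -1.4, -0.5]
grip_width: 0.0856
finger_force: 0.0
clock: 2.22
position: [0.5009, -0.093, 0.1515]
tool_rot: [3.141, -0.001, 0.044]
force: [-0.6, 0.7, 0.3]
grip_width: 0.0853
finger_force: 0.0
```

```bash
python3 -m creep '[[[1,0,0,4,0,0,0],[1,0,0,4,0,0,0],[1,0,0,2.7,0,0,0],[1,0,0,0,0,0,0],[-1,0,0,0,0,0,0],[-1,0,0,0,0,0,0],[-1,0,0,0,0,0,0],[-1,0,0,0,0,0,0],[-1,0,0,0,0,0,0],[-1,0,0,0,0,0,0],[-1,0,0,0,0,0,0]]]' 60
```

```text
clock: 3.6
position: [0.5006, -0.0931, 0.0438]
tool_rot: [3.141, -0.001, 0.044]
force: [-3.2, 0.3, 15.1]
grip_width: 0.023
finger_force: 59.2
```

```bash
python3 -m creep '[[[-1,0,0,-1,0,0,0],[-1,0,0,-3,0,0,0],[-1,0,0,-4,0,0,0],[-1,0,0,-3,0,0,0],[-1,0,0,0,0,0,0],[-1,0,0,0,0,0,0]]]'
python3 - <<'E'
from workcell import bot
import numpy as np
s=bot.observe();p=s["position"];y=s["tool_rot"][2];print(p,s["tool_rot"],s["qpos"][-1])
d=np.array([.4702,.1842])-p[:2];c,t=np.cos(y),np.sin(y)
print("tx",c*d[0]+t*d[1],"ty",t*d[0]-c*d[1])
E
```

```text
clock: 4.35
position: [0.4998, -0.093, 0.1526]
tool_rot: [-3.142, 0.001, 0.044]
force: [-0.4, 0.7, -3.4]
grip_width: 0.0233
finger_force: 59.6
[ 0.49980822 -0.0930142   0.15256444] [-3.14154462e+00  6.92462442e-04  4.37433243e-02] -1.6011908056185997
tx -0.017457494528171746 ty -0.2782437710945101
```

```bash
python3 -m creep '[[[-1,-0.29,-4.64,0,0,0,0],[-1,-0.29,-4.64,0,0,0,0],[-1,-0.29,-4.64,0,0,0,0],[-1,-0.29,-4.64,0,0,0,0],[-1,-0.29,-4.64,0,0,0,0],[-1,-0.29,-4.64,0,0,0,0],[-1,0,0,0,0,0,-0.122],[-1,0,0,0,0,0,-0.122],[-1,0,0,0,0,0,-0.122],[-1,0,0,2,0,0,0],[-1,0,0,0,0,0,0],[-1,0,0,0,0,0,0]]]'
python3 - <<'E'
from workcell import bot,vision
import cv2,pickle
F={n:vision.grab_frame(n) for n in("top","side")};s=bot.observe();F["s"]=s;pickle.dump(F,open("f1.pkl","wb"));print(s["position"],s["tool_rot"])
a=cv2.resize(F["top"]["image"][210:360,110:310],None,fx=2,fy=2);b=cv2.resize(F["side"]["image"][220:400,220:420],None,fx=2,fy=2)
b=b[:300]; cv2.imwrite("pics/p1.png",cv2.hconcat([a,b]))
E
```

```text
clock: 5.85
position: [0.4705, 0.1844, 0.1329]
tool_rot: [-3.141, 0.001, 0.41]
force: [-1.1, -0.3, -2.8]
grip_width: 0.0233
finger_force: 59.8
[0.47079228 0.18449872 0.13332976] [-3.14157607e+00 -2.72490147e-04  4.09744632e-01]
```

View pics/p1.png

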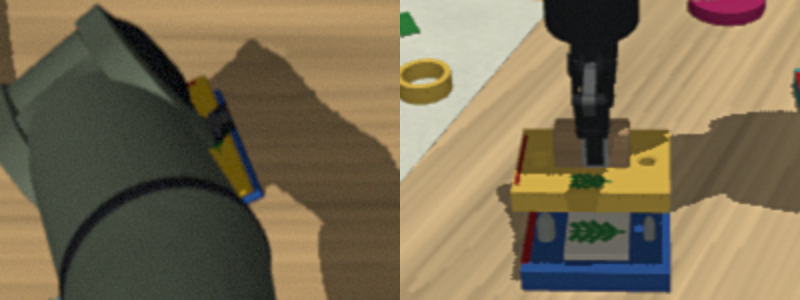

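The side view at right shows the yellow half hanging above the blue block, its stripe on the same left side and roughly aligned. The top view is blocked by the arm. I'll compare the lower front edges of both halves in the side view.

```bash
cat >> h.py <<'E'
def front(f,k,box,z):
    H=cv2.cvtColor(f["image"],cv2.COLOR_BGR2HSV)
    r=((20,100,50),(35,255,255)) if k=="y" else ((105,120,30),(125,255,255))
    m=blob(cv2.inRange(H,*r),box); cols=np.nonzero(m.any(0))[0]
    rows=np.array([np.nonzero(m[:,c])[0].max() for c in cols])
    P=ray(f,np.c_[cols[3:-3],rows[3:-3]+.5],z)[:,:2]*1000
    vx,vy,x0,y0=cv2.fitLine(P.astype(np.float32),cv2.DIST_HUBER,0,.01,.01).ravel()
    e=np.array([vx,vy]); e*=np.sign(vx); n=np.array([-e[1],e[0]])
    # ends: left/right mask limit on the rows of the front face
    y0r=int(np.median(rows)); band=[np.nonzero(m[r])[0] for r in range(y0r-6,y0r-1)]
    L=np.median([b.min() for b in band])-.5; R=np.median([b.max() for b in band])+.5
    pr=np.polyfit(cols[3:-3],rows[3:-3]+.5,1)
    E=ray(f,[[L,np.polyval(pr,L)],[R,np.polyval(pr,R)]],z)[:,:2]*1000
    res=np.abs((P-[x0,y0])@n).mean(); mid=E.mean(0)
    ln=np.linalg.norm(E[0]-E[1]); c=mid-45*n
    return dict(yaw=np.degrees(np.arctan2(e[1],e[0])).round(2),len=ln.round(1),res=res.round(2),centre=c.round(1),e=e,n=n)
E
python3 - <<'E'
import pickle
from h import *
F0=pickle.load(open("f0.pkl","rb"))["side"];G=pickle.load(open("f1.pkl","rb"));F1=G["side"];zu=G["s"]["position"][2]-.0437
print("blue0",front(F0,"b",(270,310,100,65),0));print("blue1",front(F1,"b",(270,320,100,50),0))
print("yel0",front(F0,"y",(315,230,95,60),0))
y=front(F1,"y",(270,280,100,55),zu);b=front(F0,"b",(270,310,100,65),0);print("yel1",y)
d=y["centre"]-b["centre"];a=np.radians(23.5);print("yellow-blue along x,y of mould (mm)",d@[np.cos(a),np.sin(a)],d@[-np.sin(a),np.cos(a)])
E
```

```text
blue0 {'yaw': np.float32(24.6), 'len': np.float64(129.1), 'res': np.float64(0.0), 'centre': array([475.4, 181.4]), 'e': array([0.90924895, 0.4162527 ], dtype=float32), 'n': array([-0.4162527 ,  0.90924895], dtype=float32)}
blue1 {'yaw': np.float32(24.6), 'len': np.float64(129.1), 'res': np.float64(0.0), 'centre': array([475.4, 181.4]), 'e': array([0.90924895, 0.4162527 ], dtype=float32), 'n': array([-0.4162527 ,  0.90924895], dtype=float32)}
yel0 {'yaw': np.float32(2.82), 'len': np.float64(127.5), 'res': np.float64(5.83), 'centre': array([493.1, -98.3]), 'e': array([0.99879223, 0.04913309], dtype=float32), 'n': array([-0.04913309,  0.99879223], dtype=float32)}
yel1 {'yaw': np.float32(24.35), 'len': np.float64(133.9), 'res': np.float64(0.14), 'centre': array([475.2, 184.3]), 'e': array([0.9110128 , 0.41237798], dtype=float32), 'n': array([-0.41237798,  0.9110128 ], dtype=float32)}
yellow-blue along x,y of mould (mm) 0.9729602850062018 2.7392240295019095
```

Offsets are small: about 1 mm along x, and at most 2.7 mm in y, which is within the pixel and height uncertainty. The tapers capture ±4.5 mm, so I'll descend and feel for contact.

```bash
python3 -m creep '[[[-1,0,0,2,0,0,0],[-1,0,0,1.7,0,0,0],[-1,0,0,0.3,0,0,0],[-1,0,0,0.3,0,0,0],[-1,0,0,0,0,0,0]]]'; python3 -m creep '[[[-1,0,0,0.2,0,0,0],[-1,0,0,0.2,0,0,0],[-1,0,0,0,0,0,0],[-1,0,0,0,0,0,0]]]'
python3 -c "
from workcell import bot;s=bot.observe();print(s['position'],s['force'],s['moment'],s['tool_rot'])"
```

```text
clock: 6.58
position: [0.4708, 0.1845, 0.0902]
tool_rot: [-3.142, -0.0, 0.41]
force: [0.3, 0.0, -2.9]
grip_width: 0.0228
finger_force: 59.9
clock: 7.08
position: [0.4707, 0.1844, 0.086]
tool_rot: [3.142, -0.0, 0.41]
force: [0.7, -0.1, -2.6]
grip_width: 0.0232
finger_force: 59.9
[0.47069942 0.18439078 0.08604744] [ 0.71713422 -0.13611232 -2.63483222] [0.02745806 0.0084144  0.04616401] [ 3.14158520e+00 -4.30653510e-05  4.09777289e-01]
```

```bash
for i in 1; do python3 -m creep '[[[-1,0,0,0.2,0,0,0],[-1,0,0,0.2,0,0,0],[-1,0,0,0.2,0,0,0],[-1,0,0,0.2,0,0,0],[-1,0,0,0,0,0,0],[-1,0,0,0,0,0,0]]]'; done; python3 -m creep '[[[-1,0,0,0.2,0,0,0],[-1,0,0,0.2,0,0,0],[-1,0,0,0,0,0,0],[-1,0,0,0,0,0,0]]]'
python3 -c "
from workcell import bot;s=bot.observe();print(s['position'],s['force'],s['moment'],s['tool_rot'])"
```

```text
clock: 7.82
position: [0.4706, 0.1844, 0.0779]
tool_rot: [-3.142, 0.0, 0.41]
force: [-2.0, 0.7, -2.7]
grip_width: 0.0233
finger_force: 59.9
clock: 8.32
position: [0.4706, 0.1844, 0.0739]
tool_rot: [-3.142, 0.0, 0.41]
force: [-1.4, 1.4, -3.2]
grip_width: 0.0228
finger_force: 60.0
[0.47060276 0.18439613 0.07393537] [-1.42074841  1.38253578 -3.17495156] [0.11983742 0.44283731 0.02533422] [-3.14152635e+00  1.57793253e-04  4.09765342e-01]
```

```bash
python3 -m creep '[[[-1,0,0,0.2,0,0,0],[-1,0,0,0.2,0,0,0],[-1,0,0,0,0,0,0],[-1,0,0,0,0,0,0]]]' 100; python3 -m creep '[[[-1,0,0,0.1,0,0,0],[-1,0,0,0.1,0,0,0],[-1,0,0,0,0,0,0],[-1,0,0,0,0,0,0]]]'
python3 -c "
from workcell import bot;s=bot.observe();print(s['position'],s['force'],s['moment'],s['tool_rot'])"
```

```text
clock: 8.82
position: [0.4706, 0.1844, 0.07]
tool_rot: [-3.142, 0.0, 0.41]
force: [-4.0, 0.2, 1.5]
grip_width: 0.0226
finger_force: 100.0
clock: 9.32
position: [0.4707, 0.1844, 0.0681]
tool_rot: [3.142, -0.0, 0.41]
force: [-5.1, 0.7, 7.6]
grip_width: 0.0228
finger_force: 100.3
[0.47065803 0.18438983 0.06814565] [-5.14154891  0.73871576  7.56483713] [-0.03323112  1.09711494 -0.04475106] [ 3.14156438e+00 -5.67197153e-05  4.09767945e-01]
```

```bash
python3 -m creep '[[[-1,-0.05,-0.02,0,0,0,0],[-1,0,0,0.05,0,0,0],[-1,0,0,0,0,0,0],[-1,0,0,0,0,0,0]]]'; python3 -m creep '[[[-1,0,0,0.05,0,0,0],[-1,0,0,0,0,0,0],[-1,0,0,0,0,0,0]]]';python3 -m creep '[[[-1,0,0,0.05,0,0,0],[-1,0,0,0,0,0,0],[-1,0,0,0,0,0,0]]]'
python3 -c "
from workcell import bot;s=bot.observe();print(s['position'],s['force'],s['moment'],s['tool_rot'])"
```

```text
clock: 9.82
position: [0.4705, 0.1844, 0.0679]
tool_rot: [3.141, -0.001, 0.41]
force: [-5.0, -1.7, 13.1]
grip_width: 0.0222
finger_force: 101.3
clock: 10.2
position: [0.4706, 0.1844, 0.0679]
tool_rot: [3.141, -0.001, 0.41]
force: [-8.0, -2.2, 25.9]
grip_width: 0.0229
finger_force: 103.3
clock: 10.58
position: [0.4706, 0.1844, 0.0679]
tool_rot: [3.141, -0.001, 0.41]
force: [-12.2, -4.3, 39.0]
grip_width: 0.0225
finger_force: 105.2
[0.47055237 0.18438259 0.06789153] [-12.16222714  -4.25686019  38.9631467 ] [-0.84135842  2.45248563  0.00490238] [ 3.14098778e+00 -1.30958168e-03  4.09506933e-01]
```

Hard stop at z = 0.0679, against 0.0678 expected from the grasp height plus 24 mm, and the force rises steeply. I'll ease off slightly and check for a gap.

```bash
python3 -m creep '[[[-1,-0.05,-0.02,-0.03,0,0,0],[-1,0,0,0,0,0,0],[-1,0,0,0,0,0,0]]]'
python3 - <<'E'
from workcell import bot,vision
import cv2
f=vision.grab_frame("side");cv2.imwrite("pics/p2.png",cv2.resize(f["image"][250:400,240:440],None,fx=4,fy=4,interpolation=cv2.INTER_CUBIC))
s=bot.observe();print(s['position'],s['force'],s['moment'],s['tool_rot'])
E
```

```text
clock: 10.95
position: [0.4705, 0.1844, 0.0679]
tool_rot: [3.141, -0.002, 0.409]
force: [-5.8, -3.5, 26.4]
grip_width: 0.0225
finger_force: 102.9
[0.4705477  0.18441568 0.06791053] [-5.69186819 -4.99777214 26.92931854] [-0.64132547  1.18469042  0.04778739] [ 3.14104968e+00 -2.12068456e-03  4.09411113e-01]
```

View pics/p2.png

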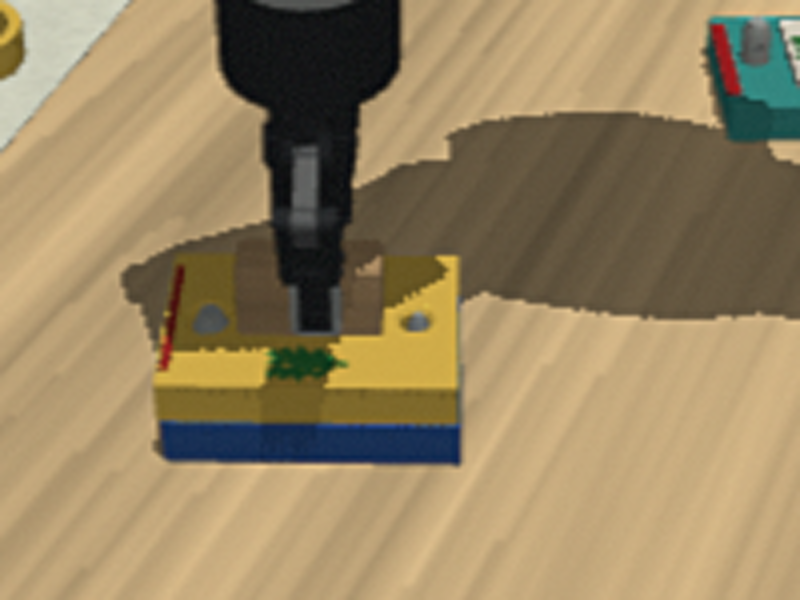

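The halves are closed with no gap at the seam (crop row 423). The dowel tips show in their holes at (210,318) and (417,322), red stripe is over red stripe, and the push is steady at 27 N.

```bash
python3 -c "
from workcell import bot;print(bot.job_done())"
```

```text
the job is handed in; nothing more can be done
None
```

The leaf mould is closed with no visible gap, red stripe over red stripe, and I handed the job in at about 11 s with the gripper still holding it shut at about 27 N.

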